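# Loosen a honey jar and clamp it four clicks in the jar opener

### The job

Pick up the short honey jar, turn it right upside down to loosen the honey, and set it back upright in the round cup of the jar-opening stand without dropping it. Then pull the stand's ratchet lever by its upright knob towards its closed side by exactly four clicks, never into a fifth, so that the jaw grips the jar. Finish still holding the lever there against its return spring, with the jar left alone in the cup and everything else on the bar undisturbed.

Things in the scene. Friction and masses are not known exactly. Their poses are not given: they have to be found in the camera images.
- jar_mid (a point): Centre (37.5 mm above the underside) of the short closed honey jar: amber glass cylinder 54 mm in diameter, 75 mm tall with a metal lid and paper band, about 0.2 kg, standing loose on the bar. Its z axis points out of the lid. A taller, wider jar of the same make stands elsewhere.
- tall_jar_mid (a point): Centre (62.5 mm above the underside) of the taller jar, 62 mm in diameter and 125 mm tall: a bystander, not to be used.
- cup (a point): Centre of the floor of the round cup in the fixed jar-opening stand, 20 mm above the bar. Axes: x from the near (moving jaw) side to the far (fixed jaw) side, y to the lever's side, z up. Rim: inner radius 31.5 mm, 8 mm high. Jaws are 30 mm wide along y and reach 20 mm above the cup floor; the fixed one's face is at x = 31 mm. Base 110 mm wide, ending at x = 65 mm.
- pivot (a point): The lever's upright pivot axis, at bar-top height, 85 mm from the cup centre towards the stand's near side (its -x); axes as cup. The base here is a disc of radius 78 mm and 20 mm high. The lever is a 16 mm wide bar with its top 47 mm above the bar top; the pivot pin reaches 55 mm.
- knob (a point): Centre of the lever's upright black knob, a 22 mm cylinder, 79 mm above the bar top; its free sides span 47 to 99 mm. It swings level, 130 mm from the pivot; at rest 70 degrees from the stand's x towards its y axis. Return spring: 10 N here at rest, 11.5 N at the fourth notch; a click adds 3 to 6 N, then gives as much back; the gripped jar 1 N. If let go it springs back by a click or more.
- lever (a joint): Lever angle in rad: 0 at rest on its stop, growing as it is pulled anticlockwise seen from above (knob from the stand's +y side round to its near, -x side, roughly towards the robot), 1.28 at most. A click each 0.17: resistance peaks after each notch, drops past half-way (0.085, 0.255, 0.425, 0.595, 0.765), notches lie at 0.17, 0.34, 0.51, 0.68 (the fourth), 0.85.
- jaw: The moving jaw's sprung rubber pad: its face is at x = -39 mm of the cup when the lever rests; coupled to the lever, it advances 30 mm per rad towards the fixed jaw and begins to press the jar between the third and fourth click.
- tumbler_a: Bystander: straight drinking glass, 60 mm wide, 80 mm tall, on the right of the stand; origin at its underside.
- tumbler_b: Bystander: the same kind of glass beyond the stand.
- jug: Bystander: white ceramic jug, 84 mm wide with a handle, 110 mm tall, beyond the stand.
- dropper: Bystander: small dropper bottle, 36 mm wide, 100 mm tall, on the left beyond the knob.
- spoon: Bystander: spoon lying at the left.
There are look-alikes about, which are no part of the job. What is shaped like the part that bears jar_mid but purple is not meant.

How it is judged:
By the outcome, as a careful person would: the job done as asked, in the order asked, and still so for the second after the job is handed in, while the arm keeps its last pose, push and grip.
It also fails if it takes over 72 s, if anything falls off the work surface, if the arm or the gripper's body presses on something with over 40 N, if the wrist force passes 120 N, or if a joint passes its speed limit or range.

### The arm

A 6-joint arm with a two-finger parallel gripper is mounted at the origin on the work surface. World frame = base frame: x ahead of the robot, y to its left, z up, the work surface at z = 0. Lengths are in mm, angles in rad, forces in N, time in s.
With the tool pointing down it reaches from about 350 to 975 mm from the base axis. Payload 7.1 kg.
Tool frame: the origin (TCP) lies on the front face of the gripper's body, between the roots of the fingers; the fingertips stand 80 mm ahead of it and the grasp point (between the pads) lies 61 mm ahead of it (env.tips_ahead is the distance from the TCP to the fingertips, in mm); z points along the fingers, y is the line along which they close (so a half turn about z gives the same grasp; the last joint's range is limited). The gripper opens to 88 mm and grips with 3 to 60 N. Pads are 20 mm wide; open, the fingers measure 115 mm over their backs; the gripper's body (75 mm by 178 mm) begins 61 mm behind the grasp point.
Start: joints at [1.276, 0.423, 1.63, -0, 1.089, -0.019], TCP at [170.167, 601.372, 302.675] pointing down, gripper open.
Joint ranges: [-3, 3], [-0.9, 2.11], [0.09, 2.58], [-1.31, 4.45], [0.11, 2.69], [-2.54, 2.54]. Speed limits (rad/s): [2.39, 2.39, 3.01, 3.14, 3.14, 3.14].

### API

Orientations are given as a unit quaternion [x, y, z, w].
In Python, from station import env, set_gripper, viewer, workorder gives the robot as it stands. Calls block until the motion is done:
- env.reach(position, orientation): joint-space move of the TCP to a pose.
- env.move_l(position, rot=None, rate=150, f_stop=None): straight line of the TCP; rot=None keeps the orientation; rate is the mean speed in mm/s. With f_stop (N) it stops when the force on the tool has changed by that much, and returns True; else False.
- env.move_joints(angles): joint-space move.
- set_gripper(opening): finger opening in mm; the grip force is fixed at half the most; returns when the fingers have stopped.
- env.hold(seconds).
- env.ik(position, orientation): joint angles nearest the present ones, or None.
- env.read_state(): the state.
- viewer.camera(name): name is "scene" or "top"; returns the picture (420x560x3 uint8, blue, green, red); there is no depth.
- viewer.camera_params(name): a dict with "fx", "fy", "cx", "cy" (pixels), "pose" (4x4, takes a point from camera to world coordinates). Camera axes: x right, y up, looking along -z (the intrinsics and any distortion apply to the point x, -y, -z); pixel columns grow to the right and rows downward; lengths in mm; the calibration is good to about 2 mm. A picture is of the moment at which its call begins. camera_params takes no time and is no camera call.
A pose or a line that the arm cannot do raises env.IKError and nothing moves.
- workorder.sign_off(): hands the job in; it is judged then, once.
The state is a dict: "time_s": time; "qpos": joint angles; "dq": joint speeds; "tau": joint torques, N m; "tool_pos": TCP position; "orientation": TCP orientation; "force": force on the tool from outside, world axes, zero at the start; "wrist_torque": the same for the moment, N m; "width": finger opening in mm; "grip_force": force on a finger pad.
Only numpy, scipy, OpenCV 4.12 (cv2) and the standard library are available. Lean on these libraries where they do the work, as an engineer would, in place of code of your own. Each camera call takes 0.05 s, during which the arm holds its last target. There are 200 camera calls.

## Working session

There is one attempt and no reset: what is moved stays moved. The work goes in short steps, each a Python script; the robot and the scene stay as the last script left them, time stands still between calls to the robot, and variables do not carry over. Pictures are saved under pics/ and viewed, at most 10 in all, crops included, and the job is handed in when it is done.

```bash
ls; mkdir -p pics; python3 - <<'E'
from station import env,viewer
import cv2,numpy as np
np.set_printoptions(precision=4,suppress=True)
for n in("scene","top"):
    im=viewer.camera(n); cv2.imwrite(f"pics/{n}0.png",im); print(n,viewer.camera_params(n))
print(env.read_state())
E
```

```text
pics
scene {'fx': 489.14556762008675, 'fy': 489.14556762008675, 'cx': 269.1100315594995, 'cy': 204.52805617407464, 'pose': array([[   0.6177,   -0.6448,    0.4501, 1105.7497],
       [   0.7864,    0.5105,   -0.3479, -407.4417],
       [  -0.0055,    0.5689,    0.8224, 1091.3434],
       [   0.    ,    0.    ,    0.    ,    1.    ]])}
top {'fx': 379.29931610368794, 'fy': 379.29931610368794, 'cx': 281.1933397828773, 'cy': 213.71451148863886, 'pose': array([[   0.0036,    0.994 ,   -0.1096,  441.356 ],
       [  -0.9999,    0.0021,   -0.0131,   22.6837],
       [  -0.0128,    0.1096,    0.9939, 1240.6037],
       [   0.    ,    0.    ,    0.    ,    1.    ]])}
{'time_s': 0.1, 'qpos': array([ 1.276 ,  0.4238,  1.6306, -0.    ,  1.0886, -0.019 ]), 'dq': array([ 0.0002, -0.003 , -0.0013,  0.0007,  0.0005,  0.0013]), 'tau': array([ -0.0002, -54.5614, -27.4322,   0.0644,   0.0189,  -0.0001]), 'tool_pos': array([170.039 , 600.9935, 301.9706]), 'orientation': array([ 0.1374,  0.9905, -0.0007, -0.0001]), 'force': array([-0.6367,  0.5814,  0.3673]), 'wrist_torque': array([-0.0114,  0.0477,  0.0051]), 'grip_force': 0.0, 'width': 87.93583963640724}
```

View pics/scene0.png

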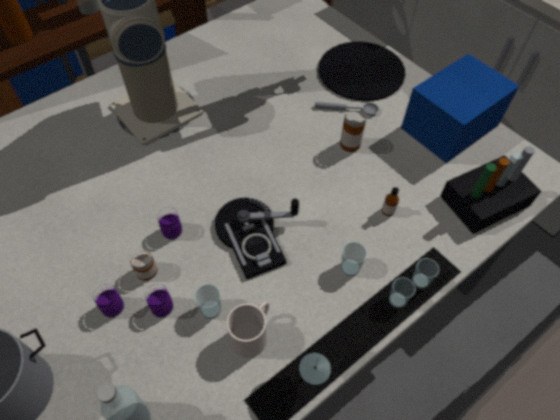

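View pics/top0.png

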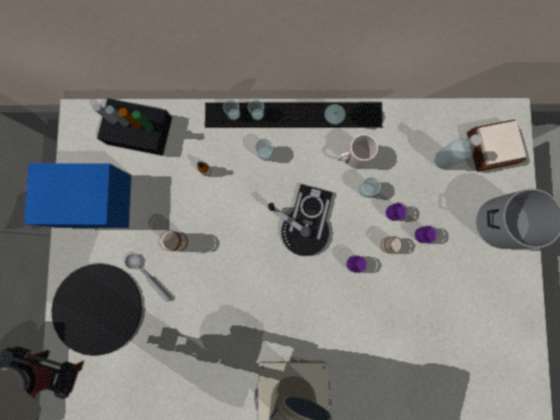

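Short-jar candidates: an amber/white jar at top (393,244) = scene (144,266), and purple look-alikes at top (396,212), (425,235), (357,264). The tall amber jar is at top (172,241) = scene (352,130). The amber short one fits the description. I'll confirm it, and the stand, in an enlarged crop.

```bash
python3 - <<'E'
import cv2,numpy as np
s=cv2.imread("pics/scene0.png");t=cv2.imread("pics/top0.png")
def c(im,x,y,w,h): return cv2.resize(im[y:y+h,x:x+w],(400,300),interpolation=cv2.INTER_CUBIC)
cv2.imwrite("pics/crop1.png",np.vstack([np.hstack([c(s,205,190,108,81),c(t,260,180,100,75)]),np.hstack([c(s,120,240,60,45),c(t,368,222,48,36)])]))
E
```

```text
(no output)
```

View pics/crop1.png

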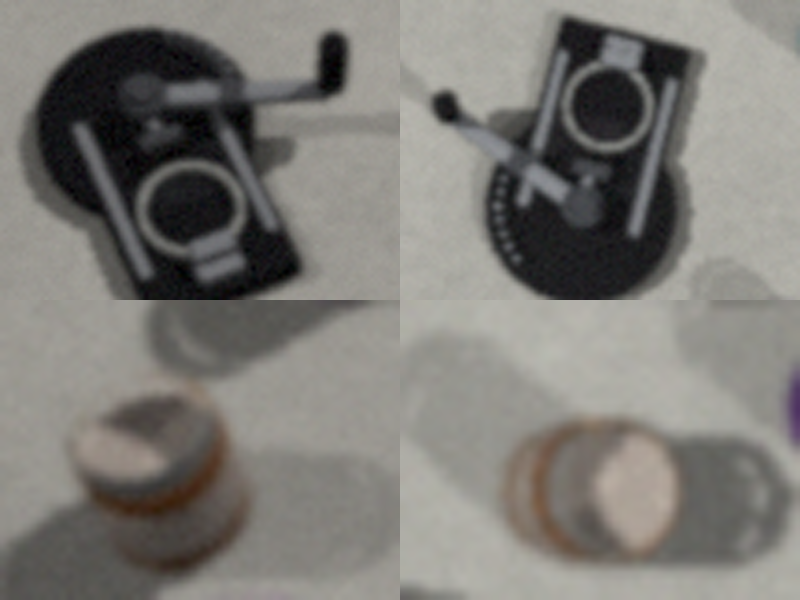

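The crop confirms the short amber jar: lid centre is about (393,244) in top and (142,261) in scene. In top, the stand's cup rim is at (312,206), the pivot pin at (306,230) and the knob at (271,206).

```bash
cat > h.py <<'E'
import numpy as np,cv2
np.set_printoptions(precision=3,suppress=True)
def ray(P,uv):
    d=np.array([(uv[0]-P["cx"])/P["fx"],-(uv[1]-P["cy"])/P["fy"],-1]); T=P["pose"]
    return T[:3,3],T[:3,:3]@d
def plane(P,uv,z):
    o,d=ray(P,uv); return (o+d*(z-o[2])/d[2])
def tri(rs):
    A=0;b=0
    for o,d in rs:
        d=d/np.linalg.norm(d); M=np.eye(3)-np.outer(d,d); A=A+M; b=b+M@o
    return np.linalg.solve(A,b)
E
python3 - <<'E'
from h import *
from station import viewer
P={n:viewer.camera_params(n) for n in("scene","top")}
I={n:cv2.imread(f"pics/{n}0.png") for n in P}
pts={"lid":((142,261),(393.4,244.5),75),"rim":((256.3,246.2),(312,206.5),28),"pin":((244.1,214.8),(305.75,230.5),55),"knobtop":((205+333/3.704,190+42/3.704),(270.9,205.8),99)}
for k,(s,t,z) in pts.items():
    print(k,plane(P["scene"],s,z),plane(P["top"],t,z),tri([ray(P["scene"],s),ray(P["top"],t)]))
# rim refine: bright contours around seed
for n,(u,v) in (("scene",(256,246)),("top",(312,206))):
    im=cv2.resize(I[n][v-30:v+30,u-30:u+30],None,fx=4,fy=4,interpolation=cv2.INTER_CUBIC).astype(int)
    for th in(100,):
        m=((im[...,2]>th-10)&(im[...,2]-im[...,0]>6)).astype(np.uint8)
        cs,_=cv2.findContours(m,cv2.RETR_CCOMP,cv2.CHAIN_APPROX_NONE)
        for c in cs:
            if len(c)>100:
                e=cv2.fitEllipse(c); uv=((e[0][0]+.5)/4-.5+u-30,(e[0][1]+.5)/4-.5+v-30)
                print(n,len(c),uv,np.array(e[1])/4,plane(P[n],uv,28))
    print(im[60:180:12,120].tolist()[:10])
# base black disc etc: lid mask
    # gripper-free bounding of all dark stand
    hsv=I[n].max(2); m=(hsv<60).astype(np.uint8)
    k,l,s,c=cv2.connectedComponentsWithStats(m); i=l[v,u]; print(n,"dark",s[i])
E
```

```text
lid [ 491.106 -310.477   75.   ] [ 476.034 -304.865   75.   ] [ 477.353 -309.588   53.716]
rim [603.36  -60.869  28.   ] [598.621 -60.439  28.   ] [599.994 -59.905  22.158]
pin [524.024 -38.479  55.   ] [519.417 -38.659  55.   ] [520.473 -37.803  49.977]
knobtop [594.695  68.348  99.   ] [591.32   69.088  99.   ] [592.231  69.785  94.84 ]
scene 232 (278.3443374633789, 272.0150146484375) [ 7.702 26.061] [693.255 -62.481  28.   ]
scene 306 (230.476966381073, 267.2401123046875) [11.585 27.454] [ 611.144 -145.652   28.   ]
scene 588 (281.1958312988281, 232.8386936187744) [10.406 38.368] [611.582  12.396  28.   ]
[[15, 16, 15], [97, 99, 100], [38, 39, 38], [26, 29, 25], [26, 23, 23], [13, 17, 10], [22, 20, 20], [27, 25, 26], [47, 46, 43], [90, 90, 90]]
scene dark [245 236  23  20 342]
top 1465 (313.465389251709, 204.2574863433838) [57.927 69.032] [605.915 -65.195  28.   ]
[[114, 109, 108], [143, 138, 137], [76, 75, 75], [24, 25, 24], [27, 28, 24], [32, 27, 27], [32, 29, 27], [44, 40, 43], [67, 65, 65], [76, 77, 77]]
top dark [303 197  18  18 240]
```

```bash
cat >> h.py <<'E'
def proj(P,X):
    T=P["pose"]; c=T[:3,:3].T@(np.array(X,float)-T[:3,3]); return np.array([P["cx"]+P["fx"]*c[0]/-c[2],P["cy"]-P["fy"]*c[1]/-c[2]])
E
python3 - <<'E'
from h import *
from station import viewer
P={n:viewer.camera_params(n) for n in("scene","top")}
I={n:cv2.imread(f"pics/{n}0.png") for n in P}
for x,y in((476,-305),(491,-310)):
    for n in P: print(n,x,y,[proj(P[n],(x,y,z)) for z in(0,75)])
out=[]
for n,(u,v) in (("scene",(145,267)),("top",(391,244))):
    c=cv2.resize(I[n][v-20:v+20,u-20:u+20],(400,400),interpolation=cv2.INTER_CUBIC)
    for x,y,col in((476,-305,(0,255,0)),(491,-310,(255,0,0))):
        for z in(0,75):
            p=proj(P[n],(x,y,z)); cv2.drawMarker(c,tuple(int(a) for a in ((p-(u-20,v-20)+.5)*10)),col,0 if z==0 else 1,16,2)
    out.append(c)
cv2.imwrite("pics/jar2.png",np.hstack(out))
E
```

```text
scene 476 -305 [array([147.499, 269.846]), array([140.83 , 255.265])]
top 476 -305 [array([386.951, 245.179]), array([393.445, 244.511])]
scene 491 -310 [array([148.803, 275.255]), array([142.156, 260.856])]
top 491 -310 [array([388.369, 240.559]), array([394.945, 239.596])]
```

View pics/jar2.png

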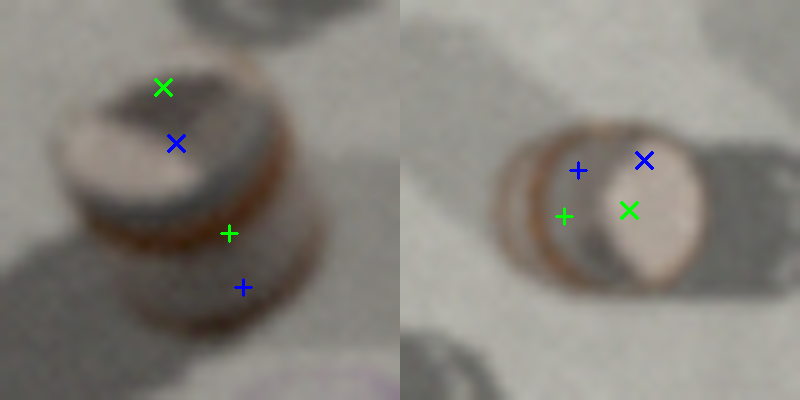

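Both views agree the jar stands near (480,-307), with top saying x=476 and scene about 485. My plan:
- Grip from above, twice at crossed yaws so the jar is centred in the hand.
- Flip it by turning J4 through π with the forearm level.
- Lower it into the cup with a force guard, then grip the knob and follow its arc.

Next I check reach and neighbours.

```bash
cat >> h.py <<'E'
from scipy.spatial.transform import Rotation as R
def down(phi):
    z=np.array([0,0,-1.]);y=np.array([np.cos(phi),np.sin(phi),0]);return R.from_matrix(np.c_[np.cross(y,z),y,z]).as_quat()
D=np.deg2rad
E
python3 - <<'E'
from h import *
from station import viewer,env
P={n:viewer.camera_params(n) for n in("scene","top")}
for k,uv in dict(p1=(357,264),p2=(396,212),p3=(426,235),tumA=(371,187),dropper=(203,168)).items(): print(k,plane(P["top"],uv,75))
for nm,p in(("jar",(480,-307)),("cup",(602,-60.5)),("knob",(593,68.7))):
  for a in range(-90,180,30):
    for z in(101,200):
      q=env.ik([*p,z],down(D(a))); print(nm,a,z,None if q is None else q)
E
```

```text
p1 [ 416.574 -192.93    75.   ]
p2 [ 575.93  -315.718   75.   ]
p3 [ 505.321 -405.02    75.   ]
tumA [ 653.948 -240.655   75.   ]
dropper [713.835 284.282  75.   ]
jar -90 101 [-0.59   0.642  1.848 -0.     0.651  0.981]
jar -90 200 [-0.59   0.482  1.821 -0.     0.839  0.981]
jar -60 101 [-0.59   0.642  1.848 -0.     0.651  0.457]
jar -60 200 [-0.59   0.482  1.821 -0.     0.839  0.457]
jar -30 101 [-0.59   0.642  1.848 -0.     0.651 -0.066]
jar -30 200 [-0.59   0.482  1.821 -0.     0.839 -0.066]
jar 0 101 [-0.59   0.642  1.848 -0.     0.651 -0.59 ]
jar 0 200 [-0.59   0.482  1.821 -0.     0.839 -0.59 ]
jar 30 101 [-0.59   0.642  1.848 -0.     0.651 -1.114]
jar 30 200 [-0.59   0.482  1.821 -0.     0.839 -1.114]
jar 60 101 [-0.59   0.642  1.848 -0.     0.651 -1.637]
jar 60 200 [-0.59   0.482  1.821 -0.     0.839 -1.637]
jar 90 101 [-0.59   0.642  1.848 -0.     0.651 -2.161]
jar 90 200 [-0.59   0.482  1.821 -0.     0.839 -2.161]
jar 120 101 None
jar 120 200 None
jar 150 101 None
jar 150 200 None
cup -90 101 [-0.12   0.676  1.767 -0.     0.699  1.451]
cup -90 200 [-0.12   0.525  1.741 -0. 
[... 1141 characters left out ...]
.76  -0.     0.867  0.619]
knob 0 101 [ 0.095  0.668  1.786 -0.     0.688  0.095]
knob 0 200 [ 0.095  0.515  1.76  -0.     0.867  0.095]
knob 30 101 [ 0.095  0.668  1.786 -0.     0.688 -0.428]
knob 30 200 [ 0.095  0.515  1.76  -0.     0.867 -0.428]
knob 60 101 [ 0.095  0.668  1.786 -0.     0.688 -0.952]
knob 60 200 [ 0.095  0.515  1.76  -0.     0.867 -0.952]
knob 90 101 [ 0.095  0.668  1.786 -0.     0.688 -1.475]
knob 90 200 [ 0.095  0.515  1.76  -0.     0.867 -1.475]
knob 120 101 [ 0.095  0.668  1.786 -0.     0.688 -1.999]
knob 120 200 [ 0.095  0.515  1.76  -0.     0.867 -1.999]
knob 150 101 [ 0.095  0.668  1.786 -0.     0.688 -2.523]
knob 150 200 [ 0.095  0.515  1.76  -0.     0.867 -2.523]
```

```bash
python3 - <<'E'
from h import *
from station import viewer,env,set_gripper
def st(m): s=env.read_state(); print(m,round(s["time_s"],2),s["tool_pos"],s["force"],round(s["width"],1),round(s["grip_force"],1))
x,y=480,-307; G=40+61
env.reach([x,y,230],down(D(50))); st("above")
env.move_l([x,y,G+0],rate=120,f_stop=15); st("down")
set_gripper(40); st("g1"); set_gripper(75)
env.move_l([x,y,G+1],rot=down(D(-40)),rate=100); 
E
python3 - <<'E'
from h import *
from station import viewer,env,set_gripper
s=env.read_state(); print(s["time_s"],s["tool_pos"],s["orientation"],down(D(-40)),s["force"])
E
```

```text
above 3.46 [ 480.371 -306.467  230.046] [-0.792 -0.082 -0.639] 88.0 0.0
down 4.68 [ 480.401 -307.258  101.671] [-0.28   0.466 -0.235] 87.6 0.0
g1 5.32 [ 480.004 -307.23   101.267] [-2.868 -2.234  4.178] 53.5 30.0
7.5833 [ 479.99  -307.022  102.002] [ 0.906  0.423 -0.     0.   ] [0.906 0.423 0.    0.   ] [ 1.021  0.117 -0.188]
```

```bash
python3 - <<'E'
from h import *
from station import viewer,env,set_gripper
def st(m): s=env.read_state(); print(m,round(s["time_s"],2),s["tool_pos"],s["force"],round(s["width"],1),round(s["grip_force"],1),s["qpos"])
set_gripper(40); st("g2")
env.move_l([480,-307,300],rate=150); st("lift")
cv2.imwrite("pics/lift_s.png",viewer.camera("scene"))
# find level-forearm pose
for r in(450,500,550):
  for z in range(300,700,100):
    q=env.ik([r*np.cos(-.5),r*np.sin(-.5),z],down(D(-40)))
    print(r,z,None if q is None else (q[1]+q[2],q[4]))
E
```

```text
g2 8.06 [ 479.831 -306.873  101.96 ] [0.181 0.428 0.62 ] 53.6 30.0 [-0.59   0.641  1.848  0.     0.653  0.108]
lift 9.53 [ 479.605 -306.746  299.049] [ 0.531 -0.822 -2.009] 53.7 30.0 [-0.59   0.347  1.757  0.     1.039  0.108]
450 300 (np.float64(2.1715169736172735), np.float64(0.9700756799725196))
450 400 (np.float64(1.9354323458309177), np.float64(1.2061603077588758))
450 500 (np.float64(1.7131921454690695), np.float64(1.428400508120724))
450 600 (np.float64(1.5030363079127342), np.float64(1.6385563456770598))
500 300 (np.float64(2.147300482153611), np.float64(0.9942921714361832))
500 400 (np.float64(1.9258023338084103), np.float64(1.2157903197813829))
500 500 (np.float64(1.7121005013757111), np.float64(1.429492152214081))
500 600 (np.float64(1.5056116122549095), np.float64(1.6359810413348832))
550 300 (np.float64(2.1161912416670043), np.float64(1.0254014119227888))
550 400 (np.float64(1.9075979845253759), np.float64(1.2339946690644172))
550 500 (np.float64(1.7019493699724855), np.float64(1.4396432836173076))
550 600 (np.float64(1.4991272691270483), np.float64(1.6424653844627448))
```

View pics/lift_s.png

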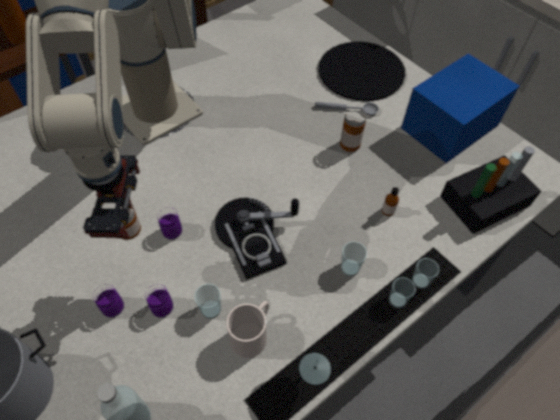

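The jar is held at scene (128,225) and the purple jars are untouched. Now the flip.

```bash
python3 - <<'E'
from h import *
from station import viewer,env,set_gripper
def st(m): s=env.read_state(); print(m,round(s["time_s"],2),s["tool_pos"],R.from_quat(s["orientation"]).as_matrix()[:,2],s["force"],round(s["width"],1),round(s["grip_force"],1),s["qpos"])
q=np.array(env.ik([500*np.cos(-.5),500*np.sin(-.5),570],down(D(-40))))
q[2]=np.pi/2-q[1]; q[4]=np.pi/2; print(q)
env.move_joints(q); st("level")
q2=q.copy(); q2[3]=np.pi; env.move_joints(q2); env.hold(.5); st("inv")
cv2.imwrite("pics/inv.png",viewer.camera("scene"))
env.move_joints(q); st("back")
E
```

```text
[-0.524  0.026  1.545 -0.     1.571  0.174]
level 10.66 [ 438.505 -239.645  566.394] [-0.002  0.001 -1.   ] [-0.46   0.016 -2.335] 53.9 30.0 [-0.524  0.028  1.547 -0.     1.57   0.174]
inv 13.81 [ 438.547 -239.518 1027.467] [-0.  0.  1.] [ 0.364 -0.402 -1.461] 53.6 30.0 [-0.524  0.026  1.545  3.142  1.571  0.174]
back 16.51 [ 438.62  -239.418  568.193] [ 0.  0. -1.] [-0.478  0.139 -2.511] 53.7 30.0 [-0.524  0.026  1.545  0.     1.571  0.174]
```

View pics/inv.png

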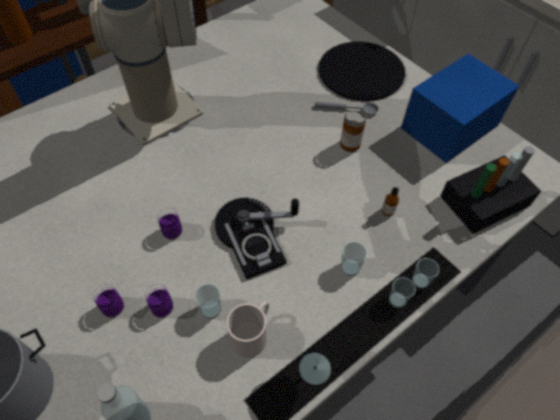

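The picture shows the scene undisturbed, with the arm out of view above. The tool pointed exactly up and width and grip stayed steady, so the jar was fully inverted and is still held. Next I hover over the cup to check alignment.

```bash
python3 - <<'E'
from h import *
from station import viewer,env,set_gripper
def st(m): s=env.read_state(); print(m,round(s["time_s"],2),s["tool_pos"],s["force"],round(s["width"],1),round(s["grip_force"],1))
env.reach([602,-60.5,230],down(D(75.5))); st("hi")
env.move_l([602,-60.5,155],rate=100); st("hover")
a=viewer.camera("scene");b=viewer.camera("top")
P=viewer.camera_params("scene"); print("jar bottom c",proj(P,(602,-60.5,155-102)),"cup rim exp",proj(P,(602,-60.5,28)))
c=lambda im,u,v:cv2.resize(im[v-40:v+40,u-40:u+40],(400,400),interpolation=cv2.INTER_CUBIC)
cv2.imwrite("pics/hov.png",np.hstack([c(a,256,240),c(b,312,206)]))
E
```

```text
hi 18.04 [602.482 -60.892 230.734] [-0.162  0.068 -1.338] 54.1 30.0
hover 18.94 [602.419 -60.573 155.463] [ 0.009 -0.191 -1.351] 53.5 30.0
jar bottom c [255.809 240.663] cup rim exp [256.088 245.748]
```

View pics/hov.png

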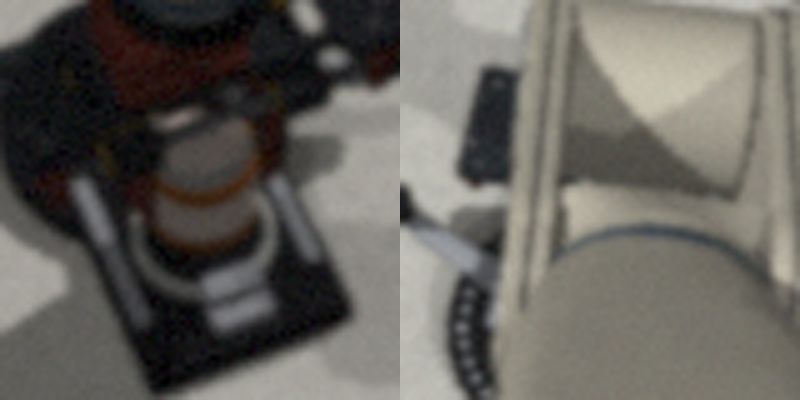

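The jar (scene crop bottom centre about (205,209)) hangs over the rim (about (204,239)). That is aligned to within about 2 mm, so I lower it with the force guard.

```bash
python3 - <<'E'
from h import *
from station import viewer,env,set_gripper
def st(m): s=env.read_state(); print(m,round(s["time_s"],2),s["tool_pos"],s["force"],round(s["width"],1),round(s["grip_force"],1))
x,y=602.8,-61
env.move_l([x,y,135],rate=60); st("pre")
print(env.move_l([x,y,120.5],rate=20,f_stop=6)); st("down")
E
```

```text
pre 19.52 [602.536 -60.978 134.398] [ 0.184 -0.204 -1.72 ] 53.3 30.0
True
down 20.16 [602.664 -60.983 121.958] [-0.087 -0.187  4.81 ] 53.7 30.0
```

It touched at z=122, which is exactly the cup floor. Release, retreat and check.

```bash
python3 - <<'E'
from h import *
from station import viewer,env,set_gripper
def st(m): s=env.read_state(); print(m,round(s["time_s"],2),s["tool_pos"],s["force"],round(s["width"],1),round(s["grip_force"],1))
set_gripper(76); st("rel")
x,y,_=env.read_state()["tool_pos"]
env.move_l([x,y,260],rate=120)
env.reach([540,150,260],down(D(-20))); st("away")
a=viewer.camera("scene");b=viewer.camera("top")
c=lambda im,u,v:cv2.resize(im[v-40:v+40,u-40:u+40],(400,400),interpolation=cv2.INTER_CUBIC)
cv2.imwrite("pics/place.png",np.hstack([c(a,262,225),c(b,300,210)]))
E
```

```text
rel 20.72 [601.98  -60.892 121.107] [-0.435 -0.157  0.387] 75.9 0.0
away 23.8 [540.068 149.799 259.842] [ 0.262  0.081 -0.181] 75.9 0.0
```

View pics/place.png

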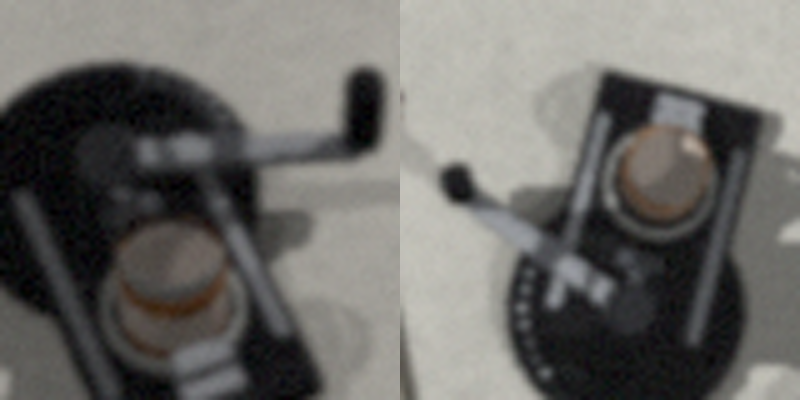

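The jar stands upright inside the rim in both views (top crop (665,175)). The knob is still at rest at top crop (457,183). Now I grip the knob.

```bash
cat >> h.py <<'E'
PV=np.array([520.5,-39.3]); A0=D(55.6)
def pose(th): 
    a=A0+th; return [*(PV+130*np.array([np.cos(a),np.sin(a)])),141.],down(a-np.pi/2)
E
python3 - <<'E'
from h import *
from station import viewer,env,set_gripper
def st(m): s=env.read_state(); print(m,round(s["time_s"],2),s["tool_pos"],s["force"],round(s["width"],1),round(s["grip_force"],1),s["qpos"][5])
p,q=pose(.015); print(p)
set_gripper(62)
env.reach([p[0],p[1],230],q); st("above")
print(env.move_l(p,rate=80,f_stop=8)); st("at")
set_gripper(10); st("grip")
E
```

```text
[np.float64(592.3285369718433), np.float64(69.05433206145722), 141.0]
above 24.83 [592.361  68.261 229.473] [-0.315  0.499  0.035] 61.6 0.0 0.6813072865023635
False
at 26.1 [592.709  69.085 141.548] [-0.407  0.027 -0.612] 62.3 0.0 0.6814931185154811
grip 26.81 [592.262  69.109 141.011] [-0.882  1.119  0.562] 21.5 30.0 0.6815058832852654
```

```bash
cat > pull.py <<'E'
import sys
from h import *
from station import viewer,env,set_gripper
a,b=map(float,sys.argv[1:3])
for th in np.linspace(a,b,int(round((b-a)/.017))+1)[1:]:
    p,q=pose(th); env.move_l(p,rot=q,rate=25); s=env.read_state()
    d=s["tool_pos"][:2]-PV; an=np.arctan2(d[1],d[0]); t=np.array([-np.sin(an),np.cos(an)])
    print(f"cmd {th:.3f} act {an-A0:.3f} r {np.hypot(*d):.1f} Ft {s['force'][:2]@t:.1f} Fr {s['force'][:2]@d/130:.1f} w {s['width']:.1f} t {s['time_s']:.1f}")
E
python3 pull.py .015 .355
```

```text
cmd 0.032 act 0.022 r 130.0 Ft -6.5 Fr -0.9 w 21.7 t 27.1
cmd 0.049 act 0.037 r 130.0 Ft -7.4 Fr -1.9 w 21.8 t 27.3
cmd 0.066 act 0.050 r 129.9 Ft -10.4 Fr -3.0 w 21.4 t 27.6
cmd 0.083 act 0.066 r 130.0 Ft -11.7 Fr -2.6 w 21.4 t 27.8
cmd 0.100 act 0.085 r 130.0 Ft -8.3 Fr -3.4 w 21.7 t 28.1
cmd 0.117 act 0.104 r 130.1 Ft -8.9 Fr -0.3 w 21.1 t 28.3
cmd 0.134 act 0.123 r 130.1 Ft -8.0 Fr -0.8 w 21.3 t 28.6
cmd 0.151 act 0.141 r 130.2 Ft -6.5 Fr -0.3 w 21.6 t 28.8
cmd 0.168 act 0.157 r 130.3 Ft -7.3 Fr -0.0 w 21.8 t 29.1
cmd 0.185 act 0.172 r 130.3 Ft -8.1 Fr -0.2 w 21.5 t 29.3
cmd 0.202 act 0.188 r 130.4 Ft -7.8 Fr 0.5 w 21.6 t 29.6
cmd 0.219 act 0.204 r 130.4 Ft -8.0 Fr 0.0 w 21.6 t 29.8
cmd 0.236 act 0.219 r 130.4 Ft -9.4 Fr -0.1 w 21.5 t 30.1
cmd 0.253 act 0.232 r 130.3 Ft -12.2 Fr -0.9 w 21.6 t 30.3
cmd 0.270 act 0.250 r 130.3 Ft -11.6 Fr -1.9 w 21.6 t 30.6
cmd 0.287 act 0.268 r 130.4 Ft -11.1 Fr -1.2 w 21.3 t 30.8
cmd 0.304 act 0.288 r 130.4 Ft -9.4 Fr 1.1 w 21.1 t 31.1
cmd 0.321 act 0.306 r 130.5 Ft -8.2 Fr 1.4 w 21.5 t 31.3
cmd 0.338 act 0.323 r 130.6 Ft -6.9 Fr 1.6 w 21.3 t 31.6
cmd 0.355 act 0.338 r 130.7 Ft -8.9 Fr 0.8 w 21.4 t 31.8
```

```bash
python3 pull.py .355 .678
```

```text
cmd 0.372 act 0.353 r 130.7 Ft -10.8 Fr 1.0 w 21.9 t 32.1
cmd 0.389 act 0.370 r 130.7 Ft -9.9 Fr 2.3 w 21.4 t 32.3
cmd 0.406 act 0.384 r 130.7 Ft -11.9 Fr 1.9 w 21.4 t 32.6
cmd 0.423 act 0.398 r 130.7 Ft -14.0 Fr 0.9 w 21.4 t 32.8
cmd 0.440 act 0.416 r 130.7 Ft -13.2 Fr 2.8 w 21.5 t 33.1
cmd 0.457 act 0.434 r 130.8 Ft -11.8 Fr 3.1 w 22.0 t 33.3
cmd 0.474 act 0.453 r 130.8 Ft -10.2 Fr 2.8 w 21.3 t 33.6
cmd 0.491 act 0.473 r 130.9 Ft -8.8 Fr 4.0 w 21.9 t 33.8
cmd 0.508 act 0.488 r 130.9 Ft -9.7 Fr 4.0 w 21.4 t 34.1
cmd 0.525 act 0.505 r 131.0 Ft -9.9 Fr 5.5 w 21.5 t 34.3
cmd 0.542 act 0.520 r 131.0 Ft -11.7 Fr 4.9 w 21.5 t 34.6
cmd 0.559 act 0.536 r 131.1 Ft -10.7 Fr 5.7 w 21.4 t 34.8
cmd 0.576 act 0.550 r 131.1 Ft -13.0 Fr 6.2 w 21.8 t 35.1
cmd 0.593 act 0.563 r 131.1 Ft -13.7 Fr 5.6 w 21.6 t 35.3
cmd 0.610 act 0.581 r 131.1 Ft -14.0 Fr 6.3 w 21.7 t 35.6
cmd 0.627 act 0.600 r 131.1 Ft -13.3 Fr 6.6 w 21.2 t 35.8
cmd 0.644 act 0.619 r 131.1 Ft -13.4 Fr 7.0 w 21.2 t 36.1
cmd 0.661 act 0.638 r 131.2 Ft -10.8 Fr 6.7 w 21.6 t 36.3
cmd 0.678 act 0.658 r 131.3 Ft -10.1 Fr 9.2 w 21.1 t 36.6
```

```bash
python3 pull.py .678 .695; python3 - <<'E'
from h import *
from station import viewer,env
env.hold(1.0); s=env.read_state(); d=s["tool_pos"][:2]-PV; print(np.arctan2(d[1],d[0])-A0,s["force"],s["width"],s["grip_force"],s["time_s"])
a=viewer.camera("scene");b=viewer.camera("top")
c=lambda im,u,v,w:cv2.resize(im[v-w:v+w,u-w:u+w],(400,400),interpolation=cv2.INTER_CUBIC)
cv2.imwrite("pics/end.png",np.hstack([c(a,250,230,110),c(b,300,210,60)]))
E
```

```text
cmd 0.695 act 0.672 r 131.3 Ft -11.1 Fr 10.2 w 21.5 t 36.8
0.6715520303484914 [ 10.088  10.233 -11.64 ] 21.456814659068264 30.002475678920746 37.8083
```

View pics/end.png

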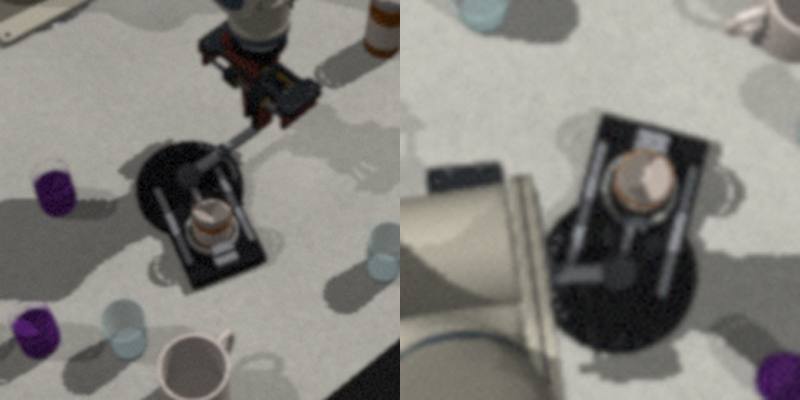

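The jar is upright between the jaws (scene crop (213,222)). The lever has passed the fourth resistance peak and is steady at about 0.67 rad, with the gripper still holding the knob. Nothing else has moved. Handing in.

```bash
python3 -c "
from station import workorder
print(workorder.sign_off())"
```

```text
the job is handed in; nothing more can be done
None
```

The job is handed in, with no verdict returned: the short jar was turned fully upside down and set upright in the cup, and the arm still holds the lever at the fourth click (about 0.67 rad), with nothing else seen to have moved.

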